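Mix the sample and present a fresh tray

TASK

Take the amber bottle with the blue cap, press it upright down into the mixer's cup until the sprung pad is fully down, hold it there for about a second, and stand it back upright in the red tray. Then peel the top white tray off the stack by its tab: tip the tab corner well up while the opposite corner still rests on the stack, and only then lift it away. Finish while holding that tray by the tab, still and level, centred about a hand's width above the blue mat, ready to be poured into; leave the red-capped bottle, the tube rack and the tip box where they are.

Things in the scene. Friction and masses are not known exactly. Their poses are not given: they have to be found in the camera images.
- bottle: the sample bottle: amber glass, round, 48 mm diameter up to 80 mm height, shoulder, then a blue cap 34 mm diameter from 90 to 112 mm; 0.1 to 0.2 kg; stands loose in the red tray. Origin: centre of its underside, z up along the bottle
- red_tray: fixed shallow red tray, 130 (x) x 200 (y) mm, rim 14 mm high, walls 4 mm; origin at the centre of its underside on the bench, inner floor about 4 mm above it. The two bottles stand in it 100 mm apart along its y, the red-capped one being of the same size as the amber one
- red_bottle: bystander: clear glass bottle with a red cap, same size as the amber one, standing in the red tray; origin at the centre of its underside
- mixer: fixed vortex mixer: cream box 130 x 110 x 54 mm with a blue round collar (92 mm diameter) up to 72 mm and the black rubber cup pad on top; origin at the centre of its underside on the bench
- pad_top (a point): centre of the floor of the mixer's rubber cup, about 89 mm above the bench at rest, moves down with the pad. The cup's inner diameter is about 66 mm, its rim stands 6 mm above this floor
- pad (a joint): how far the sprung pad is pressed down, m: 0 at rest, 0.008 at its stop (fully down). The spring needs about 2.5 N to start and 7 to 8 N at the stop
- stack: fixed holder with a pile of nested white trays, one corner of their square pointing along -x. Origin: centre of its underside on the bench; x runs from the tab corner to the opposite corner. Grey base 135 mm square, 10 mm thick; lower trays reach 44 mm height. Outside the middle of each of the four edges (58 to 67 mm from centre) a blue post 50 mm high carries an orange sprung flap
- top_tray: the loose top tray, white formed plastic, 35 g, square 104 mm over its rim, 17 mm deep: floor, sloping walls, rim 8 mm wide and 3 mm thick at 14 to 17 mm height. Origin: centre of its underside; z up; x runs along the diagonal from the tab corner to the opposite corner. In the stack its origin is 30 mm above the bench, its rim's underside at 44 mm
- tab (a point): grip point of the tray's tab: an upright fin just outside the corner, 8 mm thick along the tray's y, 18 mm long along its x, reaching from 14 to 43 mm above the tray's underside (top 73 mm above the bench in the stack). The point lies 78 mm from the tray's centre on its -x side, 30 mm above its underside. Nothing stands beside the fin
- far_corner (a point): underside of the tray's rim at the corner opposite the tab, 73.5 mm from the tray's centre on its +x side, 14 mm above its underside; 44 mm above the bench while nested
- mat: fixed flat pale blue absorbent mat, 180 x 180 mm, 4 mm thick, on the bench; origin at the centre of its underside
- tube_rack: bystander: loose blue tube rack with a few green-capped tubes, 70 x 150 mm, 87 mm high; origin at the centre of its underside
- tip_box: bystander: loose cream pipette-tip box with blue top, 85 x 120 x 57 mm; origin at the centre of its underside
- flap0 (a joint): angle of the flap on the +x,+y edge, rad: 0 flat, grows as it is pushed up, to 1.5. Flaps are hinged 58 mm from the holder's centre and reach 4 mm over the top tray's rim, so it clings: each takes 2 to 5 N, lets the rim pass after about 8 mm of rise and springs back. Straight up all four resist at once; by the tab corner they give pair by pair (about 10 N at the tab)
- flap1 (a joint): angle of the flap on the holder's -x,+y edge, rad, same kind as flap0
- flap2 (a joint): angle of the flap on the holder's -x,-y edge, rad, same kind as flap0
- flap3 (a joint): angle of the flap on the holder's +x,-y edge, rad, same kind as flap0
There are look-alikes about, which are no part of the job. What is shaped like the stack but pink or purple is not meant. Leave any yellow look-alike of the top_tray alone.

How it is judged:
By the outcome, as a careful person would: the job done as asked, in the order asked, and still so for the second after the job is handed in, while the arm keeps its last pose, push and grip.
It also fails if it takes over 67 s, if anything falls off the work surface, if the arm or the gripper's body presses on something with over 40 N, if the wrist force passes 120 N, or if a joint passes its speed limit or range.

ROBOT

A 7-joint arm with a two-finger parallel gripper is mounted at the origin on the work surface. World frame = base frame: x ahead of the robot, y to its left, z up, the work surface at z = 0. Lengths are in m, angles in rad, forces in N, time in s.
With the tool pointing down it reaches from about 0.425 to 0.825 m from the base axis. Payload 3.6 kg.
Tool frame: the origin (TCP) lies on the mounting face of the last link; the fingertips stand 186 mm ahead of it and the grasp point (between the pads) lies bot.hold_point_z ahead of it (bot.hold_point_z is the distance from the TCP to the grasp point, in m); z points along the fingers, y is the line along which they close (so a half turn about z gives the same grasp; the last joint's range is limited). The gripper opens to 93 mm and grips with 3 to 60 N. Pads are 15 mm wide; open, the fingers measure 128 mm over their backs; the gripper's body (75 mm by 188 mm) begins 65 mm behind the grasp point.
Start: joints at [1.321, 0.615, -0.013, 1.423, 0.008, 1.103, -0.04], TCP at [0.144, -0.634, 0.405] pointing down, gripper open.
Joint ranges: [-3.12, 3.12], [-0.3, 2.06], [-1.34, 1.32], [0.26, 2.42], [-1.36, 4.5], [0.01, 1.98], [-2.84, 2.84]. Speed limits (rad/s): [2.79, 2.79, 3.14, 3.14, 3.14, 3.14, 3.14].

INTERFACE

Orientations are given as a unit quaternion [w, x, y, z].
In Python, from rig import bot gives the robot as it stands.
- The arm moves only by the shell command python3 -m jog 'ROWS'. ROWS is JSON, one flat list of numbers, 7 for each row, row after row: the turn, a rotation vector about the world's x, y, z in rad, then the shift along the world's x, y, z in mm, then the closure, from -1 (fully open) to 1 (shut), so that 0 is half open. A call has 1 to 5 rows; each row is the pose to reach, as a shift and turn from the pose commanded when the call began; what a row does not reach only later rows make up. A row lasts 1/8 s, in which the tool goes at most 62.5 mm and 10.7 degrees, less where a joint would pass 70% of its speed; a pose out of reach is approached as far as the arm can. A call with a gripper value outside its range is refused whole. The fingers move at their own pace and stop on an object; the grip force is fixed at half the most. Time passes only in rows, so rows that repeat a pose let the fingers close. It gives the time, the measured TCP pose, the force, the opening and the grip force at its end, in the units of the state.
- bot.get_state(): the state, without advancing time (a new reading comes with each control period).
- bot.grab_frame(name): name is "side" or "top" or "wrist"; returns a dict with "frame" (384x512x3 uint8, blue, green, red), "fx", "fy", "cx", "cy" (pixels), "rvec" (rotation vector, rad) and "tvec" (3), from world to camera coordinates, as OpenCV has them; the wrist camera has in their place "tool_from_camera" (4x4, takes a point from camera to tool coordinates, whose origin is the TCP and whose axes are the flange's). Camera axes: x right, y down, z forward; pixel columns grow to the right and rows downward; lengths in m; the calibration is good to about 2 mm. The wrist camera is an equidistant fisheye: a pixel r from the principal point sees the ray r / f radians off the axis. A picture is of the moment at which its call begins: read the wrist's pose just before it. There is no depth.
- bot.finish_job(): hands the job in; it is judged then, once.
The state is a dict: "time_s": time; "q": joint angles; "qd": joint speeds; "tau": joint torques, N m; "position": TCP position; "eef_rot": TCP orientation; "wrist_force": force on the tool from outside, world axes, zero at the start; "wrist_torque": the same for the moment, N m; "finger_gap": finger opening in m; "finger_force": force on a finger pad.
Only numpy, scipy, OpenCV 4.12 (cv2) and the standard library are available. Lean on these libraries where they do the work, as an engineer would, in place of code of your own. Each camera call takes 0.05 s, during which the arm holds its last target. There are 200 camera calls.

## Working session

There is one attempt and no reset: what is moved stays moved. The work goes in short steps, Python scripts to look and compute and a shell command to move; the robot and the scene stay as the last step left them, time stands still between calls to the robot, and variables do not carry over. Pictures are saved under pics/ and viewed, at most 13 in all, crops included, and the job is handed in when it is done.

```bash
ls; mkdir -p pics
python3 - <<'E'
from rig import bot
import cv2,numpy as np
s=bot.get_state();print(s['time_s'],s['position'],s['eef_rot'],s['finger_gap'],bot.hold_point_z)
for n in['top','side']:
    f=bot.grab_frame(n);cv2.imwrite(f'pics/{n}0.png',cv2.resize(f['frame'],(800,600),interpolation=cv2.INTER_CUBIC))
    print(n,f['fx'],f['fy'],f['cx'],f['cy'],f['rvec'],f['tvec'])
E
```

```text
pics
0.0 [ 0.14419656 -0.6334873   0.40360989] [-1.23071464e-03  9.93740810e-01  1.11703457e-01 -1.61790845e-04] 0.0929933725449049 0.1673
top 480.99337514321263 480.99337514321263 264.62040836175606 188.53688499265638 [ 2.21618265 -2.16050153  0.05552607] [0.03214223 0.53331405 1.65159429]
side 357.2666157298932 357.2666157298932 254.3261041042175 188.77994735503796 [ 0.78026601 -2.33395913  1.36364614] [0.44405173 0.24126726 1.01670231]
```

View pics/top0.png

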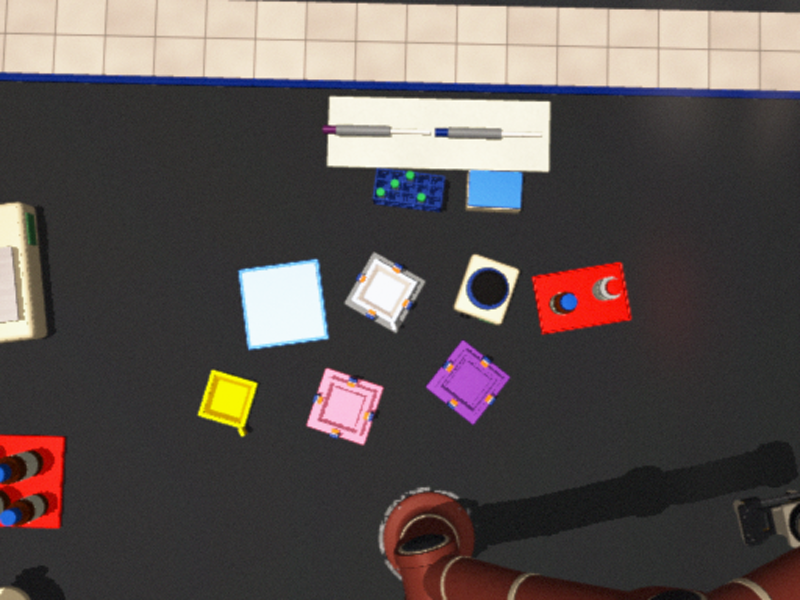

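View pics/side0.png

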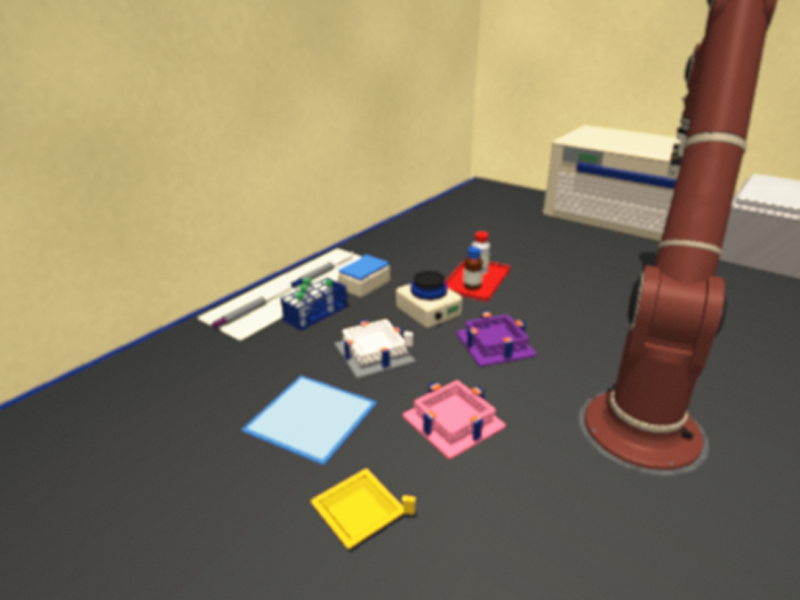

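The top view shows the stack at about (385,291), the cup at (489,288), the amber bottle's cap at (568,301) and the mat at about (284,305). The side view shows the tab on the stack's right, at (408,338). Next I'll take an enlarged crop.

```bash
python3 - <<'E'
from rig import bot
import cv2,numpy as np
f=bot.grab_frame('top')['frame']
a=f[150:230,215:415]   # cols 215..415 rows 150..230, x4
cv2.imwrite('pics/crop1.png',cv2.resize(a,None,fx=4,fy=4,interpolation=cv2.INTER_CUBIC))
E
cat > h.py <<'E'
from rig import bot
import cv2,numpy as np
from scipy.spatial.transform import Rotation as R
def world(name,uv,z):
    f=bot.grab_frame(name);M=cv2.Rodrigues(np.array(f['rvec']))[0];t=np.array(f['tvec'])
    c=-M.T@t
    d=M.T@np.array([(uv[0]-f['cx'])/f['fx'],(uv[1]-f['cy'])/f['fy'],1])
    return c+d*(z-c[2])/d[2]
E
```

```text
(no output)
```

View pics/crop1.png

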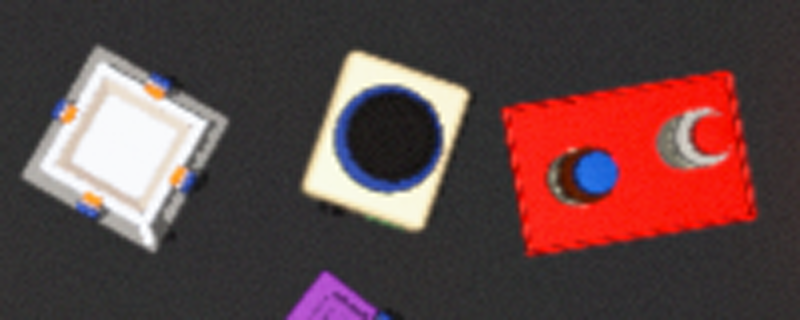

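The crop shows the cap at (598,171), the cup at (393,138), the stack base corners at (98,46), (228,122), (157,250) and (22,178), and the tab at the bottom corner, about (149,240).

Run:
```python
from h import *
f=bot.grab_frame('top');bot.grab_frame=lambda n:f
c=lambda u,v:((u+.5)/4-.5+215,(v+.5)/4-.5+150)
g=lambda u,v:((u+.5)/1.5625-.5,(v+.5)/1.5625-.5)
P=lambda n,a:print(n,np.round(a,4))
P('cap',world('top',c(598,171),.116)); P('redcap',world('top',c(712,133),.116))
P('cup',world('top',c(393,138),.095))
P('collar',world('top',c(388,138),.072))
b=[world('top',c(*p),.01) for p in[(98,46),(228,122),(157,250),(22,178)]];P('stack',np.mean(b,0))
for x in b:P(' ',x)
P('tab',world('top',c(149,240),.073))
r=[world('top',c(*p),.014) for p in[(502,107),(732,71),(757,217),(529,255)]];P('redtray',np.mean(r,0));P('',r)
m=[world('top',g(*p),.004) for p in[(239,270),(319,260),(328,349-9),(249,349)]];P('mat',np.mean(m,0));P('',m)
P('rack',world('top',g(410,190),.087))
```

```text
cap [ 0.5222 -0.2788  0.116 ]
redcap [ 0.5555 -0.371   0.116 ]
cup [ 0.5463 -0.1138  0.095 ]
collar [ 0.5478 -0.1117  0.072 ]
stack [0.537 0.11  0.01 ]
  [0.6262 0.1372 0.01  ]
  [0.5626 0.0221 0.01  ]
  [0.4498 0.0809 0.01  ]
  [0.5093 0.1999 0.01  ]
tab [0.4574 0.086  0.073 ]
redtray [ 0.536  -0.3267  0.014 ]
 [[ 0.5813 -0.2152  0.014 ]
 [ 0.6177 -0.4141  0.014 ]
 [ 0.4915 -0.4368  0.014 ]
 [ 0.4537 -0.2406  0.014 ]]
mat [0.5038 0.3357 0.004 ]
 [[0.5789 0.4388 0.004 ]
 [0.6059 0.2601 0.004 ]
 [0.4275 0.2342 0.004 ]
 [0.403  0.4096 0.004 ]]
rack [0.7528 0.0589 0.087 ]
```

```bash
python3 -m jog '[0,0,0.09,40,38,0,-1, 0,0,0.18,80,75,0,-1, 0,0,0.27,120,113,0,-1, 0,0,0.36,160,150,0,-1, 0,0,0.45,200,188,0,-1]' && python3 -m jog '[0,0,0.08,40,38,0,-1, 0,0,0.16,80,75,0,-1, 0,0,0.24,120,113,-10,-1, 0,0,0.32,150,141,-30,-1, 0,0,0.41,178,167,-40,-1]'
python3 - <<'E'
from h import *
s=bot.get_state();f=bot.grab_frame('wrist')
print(s['time_s'],s['position'],s['eef_rot'],s['q'],s['wrist_force'],f['fx'],f['cx'],f['cy'],f['tool_from_camera'])
cv2.imwrite('pics/w1.png',cv2.resize(f['frame'],(800,600),interpolation=cv2.INTER_CUBIC))
E
```

```text
time_s: 0.82
position: [0.3453, -0.4445, 0.4047]
eef_rot: [0.0, 0.943, 0.332, 0.0]
wrist_force: [0.2, -0.3, 0.4]
finger_gap: 0.093
finger_force: 0.0
time_s: 1.45
position: [0.5231, -0.2773, 0.3636]
eef_rot: [-0.001, 0.856, 0.517, -0.0]
wrist_force: [-0.9, -0.2, 0.2]
finger_gap: 0.0929
finger_force: 0.0
1.45 [ 0.52306795 -0.27729574  0.36359398] [-7.77174806e-04  8.55726447e-01  5.17427695e-01 -4.73710034e-04] [ 0.61993032  0.57837889 -0.27197805  1.64598834  0.18212819  0.94401309
 -0.20047195] [-0.86779077 -0.18105268  0.21721443] 297.3186396354542 254.98793371959317 192.7015902479198 [[-3.25572083e-04 -9.54153866e-01 -2.99316379e-01  8.24038851e-02]
 [ 9.99999783e-01 -1.39031287e-04 -6.44517926e-04  2.45493033e-04]
 [ 5.73354929e-04 -2.99316524e-01  9.54153703e-01  1.93093368e-02]
 [ 0.00000000e+00  0.00000000e+00  0.00000000e+00  1.00000000e+00]]
```

View pics/w1.png

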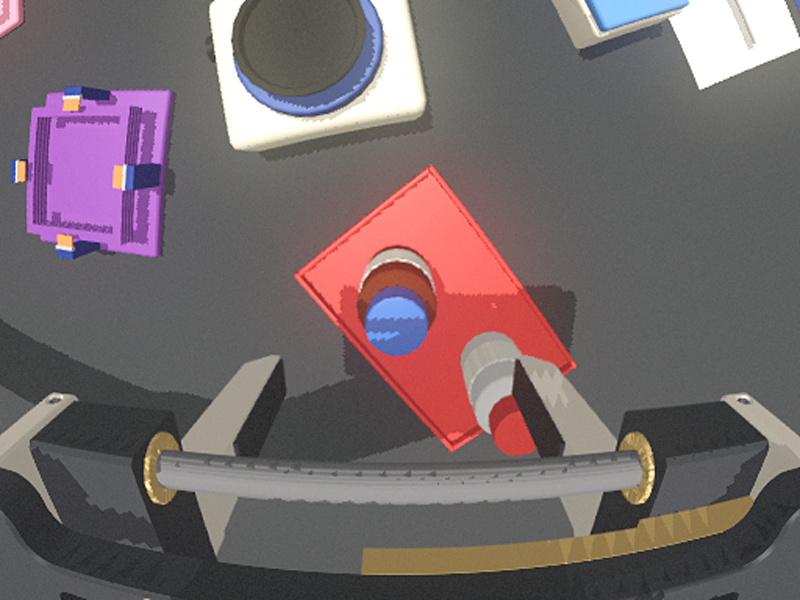

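The blue cap's top is at (398,320), the red cap is at about (513,425), partly hidden by the finger, and the cup opening is at about (300,35).

```bash
cat >> h.py <<'E'
def wrist(f,s,uv,z):
    T=np.array(f['tool_from_camera']);d=np.array(uv)-[f['cx'],f['cy']];r=np.hypot(*d);a=r/f['fx']
    ray=T[:3,:3]@np.r_[np.sin(a)*d/r,np.cos(a)]
    q=s['eef_rot'];W=R.from_quat([q[1],q[2],q[3],q[0]]).as_matrix()
    c=W@T[:3,3]+s['position'];ray=W@ray
    return c+ray*(z-c[2])/ray[2]
g=lambda u,v:((u+.5)/1.5625-.5,(v+.5)/1.5625-.5)
E
python3 - <<'E'
from h import *
s=bot.get_state();f=bot.grab_frame('wrist')
for n,p,z in[('cap',(398,320),.116),('red',(513,425),.116),('cup',(300,35),.095),('collar',(307,42),.072)]:
    print(n,np.round(wrist(f,s,g(*p),z),4))
W=R.from_quat(np.roll(s['eef_rot'],-1)).as_matrix();print(W[:,1])
E
```

```text
cap [ 0.5273 -0.2694  0.116 ]
red [ 0.5573 -0.3586  0.116 ]
cup [ 0.5502 -0.1095  0.095 ]
collar [ 0.5505 -0.1076  0.072 ]
[ 0.89021372 -0.45554089 -0.00142388]
```

Run:
```python
from h import *
s=bot.get_state();f=bot.grab_frame('wrist');print(s['time_s'],s['position'],np.abs(s['qd']).max())
t=bot.grab_frame('top')
def seg(im,box):
    x0,y0,x1,y1=box;h=cv2.cvtColor(im,cv2.COLOR_BGR2HSV)[y0:y1,x0:x1]
    m=((h[...,0]>100)&(h[...,0]<125)&(h[...,1]>120)&(h[...,2]>100)).astype(np.uint8)
    n,l,st,c=cv2.connectedComponentsWithStats(m);i=1+np.argmax(st[1:,4]);print(st[i]);return c[i]+[x0,y0]
p=seg(f['frame'],(200,140,320,260));print(p,wrist(f,s,p,.116))
p=seg(t['frame'],(330,170,390,220));print(p,world('top',p,.116))
```

```text
1.55 [ 0.52517455 -0.27377091  0.36328077] 0.07233691134055692
[ 34  58  39  35 988]
[253.12955466 215.32692308] [ 0.52000137 -0.27949888  0.116     ]
[29 19  4  6 13]
[360.07692308 191.07692308] [ 0.52607664 -0.26562412  0.116     ]
```

```bash
python3 -m jog '[0,0,0,0,0,-15,-1, 0,0,0,0,0,-30,-1, 0,0,0,0,0,-30,-1, 0,0,0,0,0,-30,-1]'
python3 - <<'E'
from h import *
s=bot.get_state();f=bot.grab_frame('wrist');print(s['time_s'],s['position'],np.abs(s['qd']).max(),s['eef_rot'])
x0,y0=200,140;h=cv2.cvtColor(f['frame'],cv2.COLOR_BGR2HSV)[y0:280,x0:320]
m=((h[...,0]>100)&(h[...,0]<125)&(h[...,1]>120)&(h[...,2]>100)).astype(np.uint8)
n,l,st,c=cv2.connectedComponentsWithStats(m);i=1+np.argmax(st[1:,4]);p=c[i]+[x0,y0];print(st[i],p,wrist(f,s,p,.116))
E
```

```text
time_s: 2.2
position: [0.5222, -0.279, 0.3346]
eef_rot: [-0.0, 0.857, 0.516, -0.0]
wrist_force: [-0.5, -0.0, 0.9]
finger_gap: 0.0933
finger_force: 0.0
2.2 [ 0.52223066 -0.27899753  0.33463839] 0.010109856146315052 [-7.79544060e-05  8.56819241e-01  5.15616895e-01 -5.39679086e-06]
[  30   61   45   40 1244] [252.84003215 221.05064309] [ 0.52012832 -0.27980366  0.116     ]
```

```bash
python3 -m jog '[0,0,0,-1,-1,-25,-1, 0,0,0,-1,-1,-55,-1, 0,0,0,-1,-1,-85,-1, 0,0,0,-1,-1,-101,-1, 0,0,0,-1,-1,-101,-1]' && python3 -m jog '[0,0,0,0,0,0,0.8, 0,0,0,0,0,0,0.8, 0,0,0,0,0,0,0.8, 0,0,0,0,0,0,0.8, 0,0,0,0,0,0,0.8]'
```

```text
time_s: 2.88
position: [0.5212, -0.2797, 0.2332]
eef_rot: [-0.001, 0.857, 0.516, -0.0]
wrist_force: [-0.2, -0.1, -0.5]
finger_gap: 0.0928
finger_force: 0.0
time_s: 3.5
position: [0.5211, -0.2797, 0.2338]
eef_rot: [-0.0, 0.857, 0.516, -0.0]
wrist_force: [-0.0, -0.6, -1.1]
finger_gap: 0.0476
finger_force: 12.4
```

```bash
python3 -m jog '[0,0,0,0,0,0,0.8, 0,0,0,0,0,20,0.8, 0,0,0,0,0,50,0.8, 0,0,0,0,0,90,0.8, 0,0,0,0,0,120,0.8]' && python3 -m jog '[0,0,0,5,30,5,0.8, 0,0,0,11,70,5,0.8, 0,0,0,17,110,5,0.8, 0,0,0,22,145,5,0.8, 0,0,0,26,166,5,0.8]' && python3 -m jog '[0,0,0,0,0,0,0.8, 0,0,0,0,0,0,0.8, 0,0,0,0,0,0,0.8]'
python3 - <<'E'
from h import *
f=bot.grab_frame('side')['frame'];a=f[155:235,225:345]
w=bot.grab_frame('wrist')['frame'][0:384,60:460]
cv2.imwrite('pics/s2.png',np.hstack([cv2.resize(a,(400,267),interpolation=cv2.INTER_CUBIC),cv2.resize(w,(278,267))]))
E
```

```text
time_s: 4.12
position: [0.5213, -0.2798, 0.3549]
eef_rot: [0.0, 0.857, 0.516, 0.0]
wrist_force: [1.2, -1.7, -1.9]
finger_gap: 0.0472
finger_force: 30.0
time_s: 4.75
position: [0.5472, -0.1113, 0.3584]
eef_rot: [-0.001, 0.856, 0.517, -0.0]
wrist_force: [0.6, -0.3, -1.6]
finger_gap: 0.0475
finger_force: 30.0
time_s: 5.12
position: [0.5469, -0.1156, 0.3585]
eef_rot: [0.0, 0.857, 0.515, -0.001]
wrist_force: [-0.6, 0.7, -2.3]
finger_gap: 0.0475
finger_force: 30.0
```

View pics/s2.png

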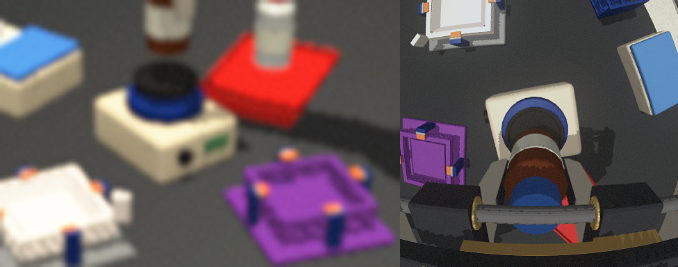

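```bash
python3 -m jog '[0,0,0,0,0,-10,0.8, 0,0,0,0,0,-22,0.8, 0,0,0,0,0,-32,0.8, 0,0,0,0,0,-39,0.8, 0,0,0,0,0,-43,0.8]' && python3 -m jog '[0,0,0,0,0,-2,0.8, 0,0,0,0,0,-4,0.8, 0,0,0,0,0,-5,0.8, 0,0,0,0,0,-5,0.8]'
```

```text
time_s: 5.85
position: [0.5471, -0.1136, 0.3154]
eef_rot: [-0.0, 0.857, 0.516, -0.001]
wrist_force: [-2.2, 0.2, 2.2]
finger_gap: 0.0477
finger_force: 30.0
time_s: 6.35
position: [0.547, -0.1136, 0.311]
eef_rot: [-0.0, 0.857, 0.516, -0.0]
wrist_force: [-3.1, 1.7, 6.3]
finger_gap: 0.0474
finger_force: 30.0
```

```bash
python3 -m jog '[0,0,0,0,0,-1,0.8, 0,0,0,0,0,-2,0.8, 0,0,0,0,0,-2,0.8]'
```

```text
time_s: 6.72
position: [0.5471, -0.1135, 0.3106]
eef_rot: [0.0, 0.857, 0.516, -0.0]
wrist_force: [-6.9, 1.5, 14.3]
finger_gap: 0.0474
finger_force: 30.0
```

```bash
for i in 1 2; do python3 -m jog '[0,0,0,0,0,0,0.8, 0,0,0,0,0,0,0.8, 0,0,0,0,0,0,0.8, 0,0,0,0,0,0,0.8, 0,0,0,0,0,0,0.8]'|grep -E 'time|force|pos'; done
```

```text
time_s: 7.35
position: [0.5471, -0.1135, 0.3106]
wrist_force: [-6.5, 0.8, 14.0]
finger_force: 30.0
time_s: 7.98
position: [0.5471, -0.1136, 0.3106]
wrist_force: [-6.0, 1.9, 13.8]
finger_force: 30.0
```

```bash
python3 -m jog '[0,0,0,0,0,4,0.8, 0,0,0,0,0,12,0.8, 0,0,0,0,0,25,0.8, 0,0,0,0,0,40,0.8, 0,0,0,0,0,50,0.8]' && python3 -m jog '[0,0,0,-4,-21,0,0.8, 0,0,0,-9,-56,0,0.8, 0,0,0,-15,-96,0,0.8, 0,0,0,-21,-136,0,0.8, 0,0,0,-26,-166,0,0.8]' && python3 -m jog '[0,0,0,0,0,-10,0.8, 0,0,0,0,0,-35,0.8, 0,0,0,0,0,-65,0.8, 0,0,0,0,0,-90,0.8, 0,0,0,0,0,-105,0.8]'
```

```text
time_s: 8.6
position: [0.5476, -0.1138, 0.3601]
eef_rot: [0.001, 0.857, 0.516, 0.001]
wrist_force: [-0.6, -1.0, -2.0]
finger_gap: 0.0473
finger_force: 30.0
time_s: 9.22
position: [0.5207, -0.282, 0.3591]
eef_rot: [0.0, 0.857, 0.515, -0.0]
wrist_force: [1.1, -0.2, -0.8]
finger_gap: 0.047
finger_force: 30.0
time_s: 9.85
position: [0.5214, -0.2781, 0.2524]
eef_rot: [-0.001, 0.856, 0.517, -0.0]
wrist_force: [0.8, -0.6, -0.1]
finger_gap: 0.0477
finger_force: 30.0
```

```bash
python3 -m jog '[0,0,0,0,0,-8,0.8, 0,0,0,0,0,-14,0.8, 0,0,0,0,0,-18,0.8, 0,0,0,0,0,-19,0.8, 0,0,0,0,0,-19,0.8]'
```

```text
time_s: 10.48
position: [0.5214, -0.2799, 0.2351]
eef_rot: [0.0, 0.857, 0.516, 0.0]
wrist_force: [-0.1, -0.2, -2.2]
finger_gap: 0.0475
finger_force: 30.0
```

Next I'll lower it the last millimetre and release slowly.

```bash
python3 -m jog '[0,0,0,0,0,-1,0.8, 0,0,0,0,0,-1.5,0.8, 0,0,0,0,0,-1.5,0.8]' && python3 -m jog '[0,0,0,0,0,0,-0.3, 0,0,0,0,0,0,-0.6, 0,0,0,0,0,0,-1, 0,0,0,0,0,0,-1, 0,0,0,0,0,0,-1]'
```

```text
time_s: 10.85
position: [0.5214, -0.2798, 0.2338]
eef_rot: [0.0, 0.857, 0.516, 0.0]
wrist_force: [-0.3, 0.4, 3.1]
finger_gap: 0.0473
finger_force: 30.0
time_s: 11.48
position: [0.5213, -0.2798, 0.2332]
eef_rot: [-0.0, 0.857, 0.516, 0.0]
wrist_force: [-0.5, -0.6, 0.3]
finger_gap: 0.091
finger_force: 0.0
```

```bash
python3 -m jog '[0,0,0,0,0,30,-1, 0,0,0,0,0,70,-1, 0,0,0,0,0,110,-1, 0,0,0,0,20,135,-1, 0,0,-0.1,0,60,140,-1]' && python3 -m jog '[0,0,-0.15,-5,50,0,-1, 0,0,-0.3,-12,100,0,-1, 0,0,-0.45,-20,155,0,-1, 0,0,-0.6,-28,210,0,-1, 0,0,-0.7,-36,250,0,-1]' && python3 -m jog '[0,0,0,-12,30,-5,-1, 0,0,0,-23,57,-10,-1, 0,0,0,-23,57,-10,-1, 0,0,0,-23,57,-10,-1, 0,0,0,-23,57,-10,-1]'
python3 - <<'E'
from h import *
s=bot.get_state();f=bot.grab_frame('wrist');print(s['q'],s['eef_rot'],np.abs(s['qd']).max())
cv2.imwrite('pics/w3.png',cv2.resize(f['frame'],(800,600),interpolation=cv2.INTER_CUBIC))
E
```

```text
time_s: 12.1
position: [0.5213, -0.2211, 0.3753]
eef_rot: [0.002, 0.883, 0.469, 0.001]
wrist_force: [0.1, 0.9, -0.3]
finger_gap: 0.0927
finger_force: 0.0
time_s: 12.72
position: [0.4847, 0.033, 0.3735]
eef_rot: [-0.0, 0.99, 0.141, 0.0]
wrist_force: [0.1, -0.8, -0.4]
finger_gap: 0.0928
finger_force: 0.0
time_s: 13.35
position: [0.4628, 0.0858, 0.3634]
eef_rot: [0.0, 0.99, 0.14, 0.0]
wrist_force: [0.5, -0.3, -0.3]
finger_gap: 0.0928
finger_force: 0.0
[-0.15653524  0.39632473 -0.10103454  1.9766271   0.0568951   0.77071681
 -1.58038941] [3.07466218e-04 9.90145358e-01 1.40042776e-01 3.10545190e-04] 0.0030559417020958085
```

View pics/w3.png

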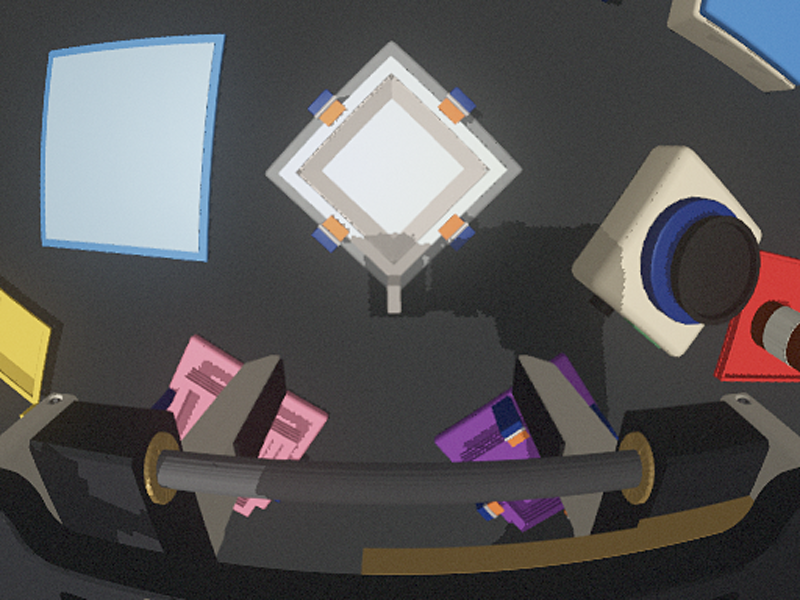

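The fin's top end is at about (394,312), with the fin running from y=285. The rim corners are at (391,54), (280,174) and (507,171), and it is well aligned with the fingers.

Run:
```python
from h import *
s=bot.get_state();f=bot.grab_frame('wrist')
P=lambda p,z:wrist(f,s,g(*p),z)
A=P((391,54),.047);L=P((280,174),.047);Rr=P((507,171),.047)
for n,a in[('far',A),('L',L),('R',Rr),('fin outer top',P((394,312),.073)),('base far',P((391,41),.01)),('baseL',P((266,173),.01)),('baseR',P((521,171),.01)),]:print(n,np.round(a,4))
c=(L+Rr)/2;d=L-Rr;yaw=np.arctan2(d[1],d[0])-np.pi/2;print('c',c,'yaw',np.degrees(yaw), 'base c',(P((266,173),.01)+P((521,171),.01))/2)
e=np.array([np.cos(yaw),np.sin(yaw)]);print('tab',c[:2]-.078*e, P((394,312),.073)[:2]+.009*e)
W=R.from_quat(np.roll(s['eef_rot'],-1)).as_matrix();print(s['position'],np.degrees(np.arctan2(W[1,0],W[0,0])))
```

```text
far [0.608  0.1316 0.047 ]
L [0.5149 0.1794 0.047 ]
R [0.557  0.0394 0.047 ]
fin outer top [0.4538 0.0851 0.073 ]
base far [0.6256 0.1373 0.01  ]
baseL [0.5097 0.1989 0.01  ]
baseR [0.5621 0.0209 0.01  ]
c [0.53592073 0.1093976  0.047     ] yaw 16.739008295468757 base c [0.53588714 0.10987345 0.01      ]
tab [0.46122585 0.08693262] [0.46239661 0.08767564]
[0.46275749 0.08593723 0.36336717] 16.112808715902432
```

```bash
python3 -m jog '[0,0,0.01,-1,1,-35,-1, 0,0,0.01,-1,1,-75,-1, 0,0,0.01,-1,1,-110,-1, 0,0,0.01,-1,1,-130,-1, 0,0,0.01,-1,1,-136,-1]' && python3 -m jog '[0,0,0,0,0,0,0.2, 0,0,0,0,0,0,0.6, 0,0,0,0,0,0,0.8, 0,0,0,0,0,0,1, 0,0,0,0,0,0,1]' && python3 -m jog '[0,0,0,0,0,0,1, 0,0,0,0,0,0,1, 0,0,0,0,0,0,1, 0,0,0,0,0,0,1, 0,0,0,0,0,0,1]'
python3 - <<'E'
from rig import bot
s=bot.get_state();print(s['q'],s['wrist_torque'])
E
```

```text
time_s: 14.08
position: [0.4613, 0.0877, 0.2262]
eef_rot: [0.0, 0.989, 0.146, -0.001]
wrist_force: [-0.1, 0.5, 0.2]
finger_gap: 0.0927
finger_force: 0.0
time_s: 14.7
position: [0.4613, 0.0882, 0.2275]
eef_rot: [-0.0, 0.989, 0.146, 0.0]
wrist_force: [0.3, 0.4, 0.1]
finger_gap: 0.0476
finger_force: 0.0
time_s: 15.32
position: [0.4613, 0.0882, 0.2272]
eef_rot: [-0.0, 0.989, 0.146, 0.0]
wrist_force: [-0.4, -0.8, -0.0]
finger_gap: 0.0077
finger_force: 30.0
[-0.18770527  0.62601533 -0.07021523  2.10864094  0.103082    0.41000267
 -1.61615604] [-0.01351196  0.04607978 -0.01439602]
```

```bash
python3 -m jog '[-0.0126,0.0418,0,7.8,2.3,6.4,1, -0.0251,0.0836,0,15.8,4.8,12.5,1, -0.0377,0.1254,0,24.1,7.3,18.1,1, -0.0503,0.1671,0,32.7,9.8,23.4,1, -0.0503,0.1671,0,32.7,9.8,23.4,1]'
python3 - <<'E'
from h import *
s=bot.get_state();f=bot.grab_frame('wrist')['frame'];a=bot.grab_frame('side')['frame'][185:255,195:285]
print(s['q'],s['wrist_torque'],s['wrist_force'])
cv2.imwrite('pics/t1.png',np.hstack([cv2.resize(f,(400,300)),cv2.resize(a,(386,300),interpolation=cv2.INTER_CUBIC)]))
E
```

```text
time_s: 15.95
position: [0.4933, 0.0979, 0.25]
eef_rot: [0.013, 0.985, 0.146, -0.088]
wrist_force: [-2.2, -0.4, -1.2]
finger_gap: 0.0079
finger_force: 30.0
[-0.18713389  0.64237813 -0.08260871  1.9421462   0.08242849  0.73794542
 -1.60068045] [-0.02723161  0.17257196  0.02453001] [-2.19451832 -0.39498162 -1.16490211]
```

View pics/t1.png

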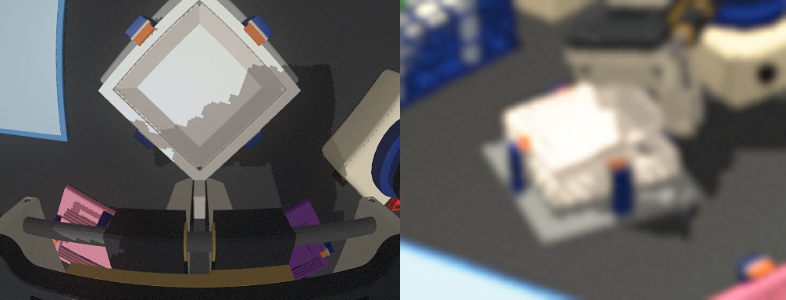

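The near pair of flaps has let go and the tray is tilted, with its far corner still seated. I'll keep tipping.

```bash
python3 -m jog '[-0.0126,0.0418,0,8.7,2.6,5,1, -0.0251,0.0836,0,17.6,5.3,9.5,1, -0.0377,0.1254,0,26.7,8,13.5,1, -0.0503,0.1671,0,36,10.8,17.2,1, -0.0628,0.209,0,45.4,13.7,20.5,1]' && python3 -m jog '[-0.0126,0.0418,0,9.5,2.8,2.8,1, -0.0126,0.0418,0,9.5,2.8,2.8,1]'
python3 - <<'E'
from h import *
s=bot.get_state();f=bot.grab_frame('wrist')['frame'];a=bot.grab_frame('side')['frame'][175:255,195:285]
print(s['q'],s['wrist_torque'],s['wrist_force'])
cv2.imwrite('pics/t2.png',np.hstack([cv2.resize(f,(400,300)),cv2.resize(a,(386,343),interpolation=cv2.INTER_CUBIC)[:300]]))
E
```

```text
time_s: 16.68
position: [0.5394, 0.1118, 0.2713]
eef_rot: [0.028, 0.97, 0.144, -0.193]
wrist_force: [1.4, 0.4, -0.6]
finger_gap: 0.0078
finger_force: 30.0
time_s: 16.92
position: [0.5496, 0.1148, 0.2739]
eef_rot: [0.031, 0.966, 0.143, -0.212]
wrist_force: [-1.0, 0.5, -0.3]
finger_gap: 0.0077
finger_force: 30.0
[-0.20248806  0.72460263 -0.07771482  1.67197797  0.06481036  1.18064271
 -1.58676116] [ 0.16765097 -0.36899673  0.01102703] [-0.9782789   0.45896556 -0.28602759]
```

View pics/t2.png

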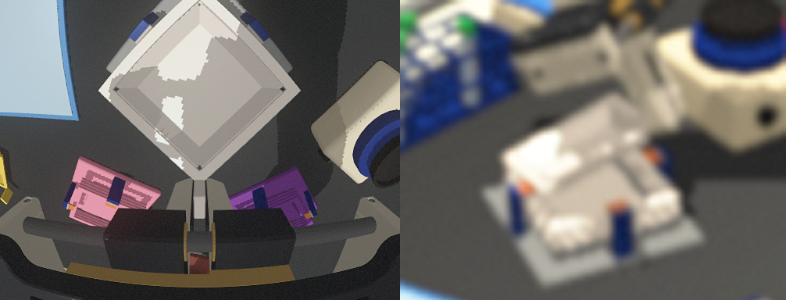

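The tab corner is well up at 25°, all flaps have been passed, and the far corner still rests on the stack. Next I'll lift it away.

```bash
python3 -m jog '[0,0,0,0,0,8,1, 0,0,0,0,0,22,1, 0,0,0,0,0,40,1, 0,0,0,0,0,60,1, 0,0,0,0,0,80,1]' && python3 -m jog '[0.006,-0.021,0,-4,8,4,1, 0.02,-0.07,0,-16,26,4,1, 0.038,-0.126,0,-32,48,0,1, 0.053,-0.175,0,-48,74,-5,1, 0.066,-0.218,0,-62,98,-12,1]' && python3 -m jog '[0.018,-0.06,0,-16,26,-12,1, 0.034,-0.112,0,-31,51,-25,1, 0.047,-0.155,0,-44,74,-38,1, 0.056,-0.186,0,-54,91,-47,1, 0.06,-0.2,0,-58.6,100,-51,1]'&& python3 -m jog '[0,0,0,0,0,0,1, 0,0,0,0,0,0,1, 0,0,0,0,0,0,1, 0,0,0,0,0,0,1]'
python3 - <<'E'
from h import *
s=bot.get_state();f=bot.grab_frame('wrist');a=bot.grab_frame('side');t=bot.grab_frame('top')
W=R.from_quat(np.roll(s['eef_rot'],-1)).as_matrix();print(s['q'],W[:,2],W[:,0],np.abs(s['qd']).max())
cv2.imwrite('pics/f1.png',np.hstack([cv2.resize(f['frame'],(400,300)),cv2.resize(a['frame'][170:320,130:330],(400,300),interpolation=cv2.INTER_CUBIC)]))
cv2.imwrite('pics/f2.png',cv2.resize(t['frame'][120:270,120:420],(800,400),interpolation=cv2.INTER_CUBIC))
E
```

```text
time_s: 17.65
position: [0.5488, 0.1145, 0.356]
eef_rot: [0.031, 0.966, 0.143, -0.213]
wrist_force: [0.5, 0.6, -0.2]
finger_gap: 0.0079
finger_force: 30.0
time_s: 18.27
position: [0.4856, 0.2139, 0.342]
eef_rot: [0.014, 0.984, 0.146, -0.102]
wrist_force: [0.2, -0.5, -0.8]
finger_gap: 0.0078
finger_force: 30.0
time_s: 18.9
position: [0.4267, 0.3138, 0.2906]
eef_rot: [-0.0, 0.989, 0.148, -0.0]
wrist_force: [-0.4, -0.4, -0.5]
finger_gap: 0.0079
finger_force: 30.0
time_s: 19.4
position: [0.4287, 0.312, 0.2911]
eef_rot: [-0.0, 0.989, 0.146, 0.0]
wrist_force: [0.6, -0.4, -0.4]
finger_gap: 0.0075
finger_force: 30.0
[-0.61443881  0.57837525 -0.08404114  1.89832907  0.07428006  0.66721149
 -2.02129191] [ 5.13479930e-04  3.75589056e-04 -9.99999798e-01] [9.57460262e-01 2.88564528e-01 6.00018429e-04] 0.0037658016333395254
```

View pics/f1.png

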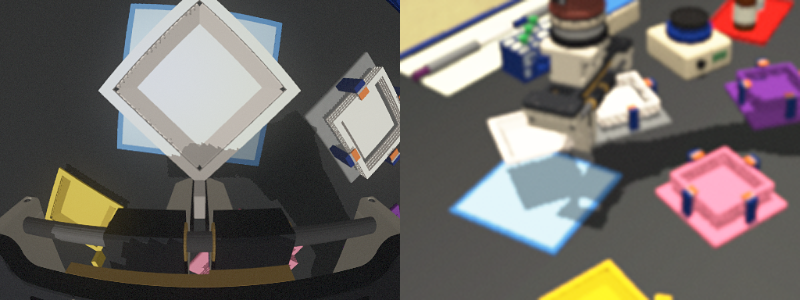

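View pics/f2.png

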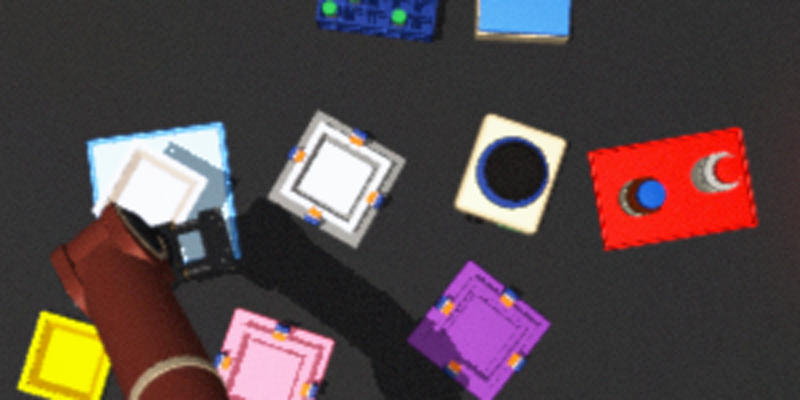

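The tray sits over the mat, with its side corners at (99,90) and (300,90) in the wrist view, and the bottle stands upright in the red tray. I'll check that the tray is level by predicting those pixels.

Run:
```python
from h import *
f=bot.grab_frame('wrist');T=np.linalg.inv(np.array(f['tool_from_camera']))
def proj(p):
    c=T@np.r_[p,1];r=np.hypot(c[0],c[1]);a=np.arctan2(r,c[2]);return np.round((np.array([f['cx'],f['cy']])+c[:2]/r*a*f['fx'])/1.28,1)
H=.1673
for t in(-4,0,4):
    Q=R.from_euler('y',t,degrees=True).as_matrix()
    print(t,[proj(Q@np.array(p)+[0,0,H]) for p in[(.078,-.0735,.013),(.078,.0735,.013),(.0045,0,.013),(.078+.0622,0,.013),(.078-.0622,0,.013)]])
# measure side rim corners precisely
im=cv2.cvtColor(f['frame'],cv2.COLOR_BGR2GRAY);cv2.imwrite('pics/f3.png',cv2.resize(im[60:240,110:400],(800,497),interpolation=cv2.INTER_CUBIC))
```

```text
-4 [array([100.3,  92.1]), array([295.6,  91.9]), array([197.8, 186.1]), array([197.7,   6.3]), array([197.8, 172.3])]
0 [array([97.3, 91.1]), array([298.5,  90.9]), array([197.8, 185.2]), array([197.6,   0.5]), array([197.8, 171.7])]
4 [array([94.1, 90.6]), array([301.6,  90.4]), array([197.8, 184.4]), array([197.5,  -4.9]), array([197.8, 171.2])]
```

View pics/f3.png

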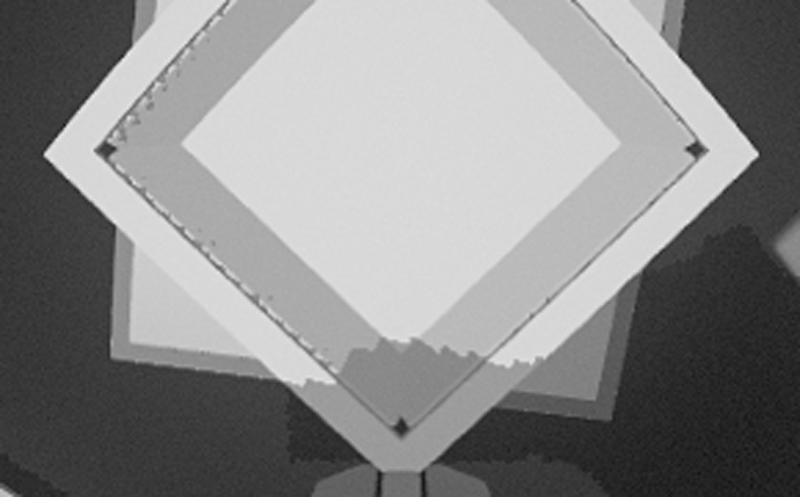

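The side corners are about 203 px apart against 201 predicted for a level tray, so it is level to about 1°. The tray centre works out at (0.503, 0.335), the mat at (0.504, 0.336), and the underside is 90 mm above the mat.

```bash
python3 -m jog '[0,0,0,0,1,0,1, 0,0,0,0,1,0,1, 0,0,0,0,1,0,1, 0,0,0,0,1,0,1, 0,0,0,0,1,0,1]' && python3 -m jog '[0,0,0,0,0,0,1, 0,0,0,0,0,0,1, 0,0,0,0,0,0,1, 0,0,0,0,0,0,1, 0,0,0,0,0,0,1]'; python3 -c "
from rig import bot
print(bot.finish_job())"
```

```text
time_s: 20.23
position: [0.4283, 0.3135, 0.2909]
eef_rot: [-0.0, 0.989, 0.146, 0.0]
wrist_force: [0.0, 0.1, -0.5]
finger_gap: 0.0078
finger_force: 30.0
time_s: 20.85
position: [0.4283, 0.3135, 0.2909]
eef_rot: [-0.0, 0.989, 0.146, 0.0]
wrist_force: [0.6, -0.2, -0.3]
finger_gap: 0.0079
finger_force: 30.0
the job is handed in; nothing more can be done
None
```

The job was handed in at 20.9 s, with no verdict shown: the bottle was pressed to the pad's stop for over a second and stood back upright in the red tray, and the top tray was peeled to 25° with its far corner still on the stack, then held still and level (to about 1°) some 90 mm above the centre of the mat.

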